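Date-stamp a spice jar and hold it in the check-in corner

ROBOT

A 7-joint arm with a two-finger parallel gripper is mounted at the origin on a cart in front of the work surface, level with it; the furniture and walls round the work are solid. World frame = base frame: x ahead of the robot, y to its left, z up, the work surface at z = 0. Lengths are in mm, angles in rad, forces in N, time in s.
With the tool pointing down it reaches from about 425 to 875 mm from the base axis. Payload 4.7 kg.
Tool frame: the origin (TCP) lies on the centre line of the jaws, within the pads' length; the fingertips stand ahead of it and the grasp point (between the pads) lies 8 mm behind it (bot.tip_extent is the z of the fingertips in the tool frame, in mm); z points along the fingers, y is the line along which they close (so a half turn about z gives the same grasp; the last joint's range is limited). The gripper opens to 85 mm and grips with 20 to 120 N. Pads are 22 mm wide; open, the fingers measure 114 mm over their backs; the gripper's body (76 mm by 85 mm) begins 54 mm behind the grasp point. The pads swing forward as they close: fully open they stand 13 mm farther back than shut.
Start: joints at [1.25, 0.321, -0.07, 1.45, 0.023, 1.371, -0.057], TCP at [213.558, -613.935, 242.349] pointing down, gripper open.
Joint ranges: [-2.86, 2.86], [-0.3, 2.09], [-1.38, 1.24], [0.06, 2.45], [-1.56, 4.7], [0.09, 2.05], [-2.69, 2.69]. Speed limits (rad/s): [2.57, 2.57, 3.14, 3.14, 3.14, 3.14, 3.14].

INTERFACE

Orientations are given as a 3x3 rotation matrix whose columns are the frame's x, y, z axes.
In Python, from plant import bot gives the robot as it stands.
- The arm moves only by the shell command python3 jog.py 'ROWS' [FORCE]. ROWS is a JSON object whose key "steps" holds a list of rows, 1 to 12 of them, each of 5 numbers: dx, dy, dz in shares of the most that a row can go, 1 being 50 mm, then a turn about the tool's z in shares of pi rad (1.0 is pi rad), then the finger opening in mm; each row shifts and turns the commanded pose from where the row before left it, along the tool's axes as they then stand; what a row does not reach is not made up. A row lasts 1/10 s, in which the tool goes at most 50 mm and 0.15 rad, less where a joint would pass 70% of its speed; a pose out of reach is approached as far as the arm can. The fingers move at their own pace and stop on an object; FORCE is the grip in N (left out, the last holds). Time passes only in rows, so rows that do not move let the fingers close. It prints the time, the measured TCP pose, the force, the opening and the grip force at its end. Shift and turn numbers lie between -1 and 1, and a call with a number outside is refused. Input that does not fit is refused with a message, and nothing moves.
- bot.sense(): the state, without advancing time (a new reading comes with each control period).
- bot.grab_frame(name): name is "side" or "top" or "wrist"; returns a dict with "pixels" (400x640x3 uint8, red, green, blue), "vfov" (degrees; the focal length in pixels is half the picture's height over the tangent of half this angle, whatever the lens; pixels are square), "cx", "cy" (the principal point, pixels), "extrinsics" (4x4, takes a point from camera to world coordinates). Camera axes: x right, y down, z forward; pixel columns grow to the right and rows downward; lengths in mm; the calibration is good to about 2 mm. A picture is of the moment at which its call begins. There is no depth.
- bot.hand_in(): hands the job in; it is judged then, once.
The state is a dict: "clock": time; "joint_positions": joint angles; "qd": joint speeds; "joint_torque": joint torques, N m; "eef_pos": TCP position; "eef_rot": TCP orientation; "force": force on the tool from outside, world axes, zero at the start; "moment": the same for the moment, N m; "finger_gap": finger opening in mm; "grasp_force": force on a finger pad.
Only numpy, scipy, OpenCV 4.12 (cv2) and the standard library are available. Lean on these libraries where they do the work, as an engineer would, in place of code of your own. Each camera call takes 0.05 s, during which the arm holds its last target. There are 200 camera calls.

TASK

Check the red-lidded spice jar at the front of the counter into the pantry stock: grip it, set its bottom on the grey-faced round pad of the blue date stamper and press it straight down until the sprung pad is fully home for about half a second, then carry it to the white check-in tray, stand it upright on the plate and press it into the corner so that it firmly touches both metal fences at once. Finish while still gripping it and pressing it there - do not let go, the reader needs it held against both fences. Leave the gold-lidded jar and everything else on the counter where they are.

Things in the scene. Friction and masses are not known exactly. Their poses are not given: they have to be found in the camera images.
- red_jar: the spice jar to check in: clear round glass jar with a RED lid, 46 mm diameter, 96 mm high, about 0.11 kg. Stands upright on the front half of the counter (a jar like it at the very back is fixed decor); origin at the centre of its underside, z up along its axis. The red lid (45 mm diameter) is its top 20 mm; the glass below it has a radius of 22 mm. Grip it round the lid, above the fences.
- tray: the check-in tray, fixed: white square plate 110 x 110 mm, its top 10 mm above the counter, origin at the centre of its underside, yaw varies. Two upright aluminium fences on it meet at a right angle along its +x and +y sides, with black reader housings 34 mm high behind them; the corner is open to the tray's -x and -y sides.
- fence_x: the fence on the tray's +x side, touched by pushing the jar in the tray's +x direction: flat inner face at tray x = +30 mm, reaching from tray y -45 to +38 mm, 8 mm thick, 54 mm high above the plate (top 64 mm above the counter). Its origin and axes coincide with the tray's.
- fence_y: the fence on the tray's +y side, touched by pushing the jar in the tray's +y direction: flat inner face at tray y = +30 mm, reaching from tray x -45 to +38 mm, 8 mm thick, 54 mm high above the plate. A jar held by the lid can pivot about the line between the finger pads when pushed; closing the fingers along the push direction prevents it. Its origin and axes coincide with the tray's.
- nest (a point): the point on the top of the tray's plate over which the jar's axis stands when the jar touches both fences: at +8, +8 mm, height 10 mm, in the tray's frame; axes as the tray's. While the jar rubs along one fence, friction there can feel like the other fence, so push well into both
- stamper: the date stamper, fixed: low round blue housing 92 mm in diameter and 22 mm high with a small block on one side; origin at the centre of its underside, under the pad. Beyond it, at the right end of the counter, a tall food grinder is clamped to the front edge (about x 0.35, y -0.48): swing over it at 0.3 m or more
- pad_top (a point): centre of the top of the stamper's round sprung pad (60 mm diameter, black with a grey face), 32.5 mm above the counter when up, 24.5 mm when fully pressed; it moves down with the pad
- pad (a joint): how far the sprung pad is pressed, m: 0 up, 0.008 fully home against its stop. It starts to move at about 3 N and takes about 7 N at the stop; it springs back when released
- gold_jar: a second spice jar with a GOLD lid, 42 mm diameter, 96 mm high, loose, to be left alone; origin at the centre of its underside
- soup_tin: teal food tin, 58 mm diameter, 72 mm high, loose, to be left alone; origin at the centre of its underside. It stands under the hanging wall shelf, whose front edge is at x = 0.61 and whose underside is 0.515 m above the counter: keep the wrist and forearm in front of that edge when swinging sideways
- garlic: garlic bulb, about 60 x 57 x 58 mm, loose, to be left alone; origin under its centre
- matchbox: red matchbox, 54 x 64 x 14 mm, loose, to be left alone; origin at the centre of its underside

How it is judged:
By the outcome, as a careful person would: the job done as asked, in the order asked, and still so for the second after the job is handed in, while the arm keeps its last pose, push and grip.
It also fails if it takes over 72 s, if anything falls off the work surface, if the arm or the gripper's body presses on something with over 40 N, if the wrist force passes 120 N, or if a joint passes its speed limit or range.

## Working session

There is one attempt and no reset: what is moved stays moved. The work goes in short steps, Python scripts to look and compute and a shell command to move; the robot and the scene stay as the last step left them, time stands still between calls to the robot, and variables do not carry over. Pictures are saved under pics/ and viewed, at most 10 in all, crops included, and the job is handed in when it is done.

```bash
ls; mkdir -p pics; python3 - <<'E'
from plant import bot
import cv2,numpy as np
s=bot.sense();print({k:np.round(v,3).tolist() for k,v in s.items()},bot.tip_extent)
for n in("top","side"):
    f=bot.grab_frame(n);cv2.imwrite(f"pics/{n}0.png",f["pixels"][:,:,::-1]);print(n,f["vfov"],f["cx"],f["cy"],np.round(f["extrinsics"],3).tolist())
E
```

```text
jog.py
pics
plant.py
{'clock': 0.0, 'joint_positions': [1.25, 0.322, -0.07, 1.452, 0.023, 1.371, -0.057], 'qd': [-0.002, -0.001, -0.001, -0.0, 0.002, 0.0, 0.001], 'joint_torque': [0.0, -49.357, -0.382, -31.434, 0.013, 0.011, -0.0], 'eef_pos': [213.336, -613.454, 241.231], 'eef_rot': [[0.944, 0.329, -0.001], [0.329, -0.944, 0.002], [-0.0, -0.002, -1.0]], 'force': [0.107, 0.121, -0.066], 'moment': [0.04, -0.001, -0.008], 'grasp_force': 0.0, 'finger_gap': 85.345} 11.0
top 52.77348195300153 327.0673041680305 191.9654032727305 [[-0.002, -0.993, 0.12, 480.292], [-1.0, 0.003, 0.007, 58.315], [-0.008, -0.12, -0.993, 1004.261], [0.0, 0.0, 0.0, 1.0]]
side 46.42119552870155 322.4042535273606 203.89826397581385 [[-0.442, -0.783, 0.439, -7.706], [-0.897, 0.382, -0.223, 353.579], [0.007, -0.492, -0.871, 1235.185], [0.0, 0.0, 0.0, 1.0]]
```

View pics/top0.png

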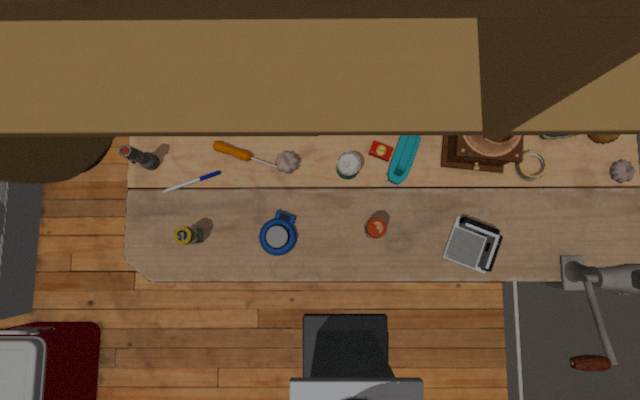

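View pics/side0.png

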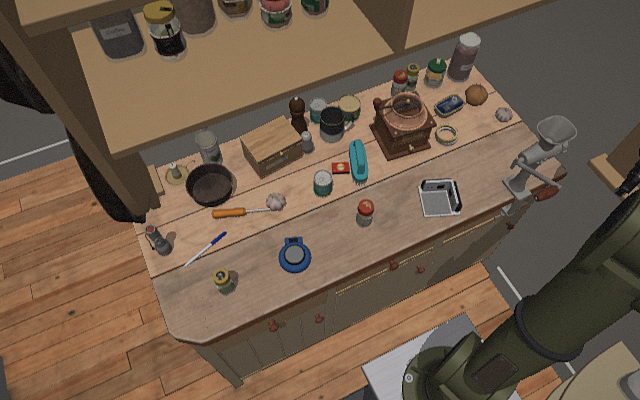

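The top view shows the red jar at (376,227), stamper pad at (278,236), tray at (473,243) with fences on its upper and right sides, and the gold jar at (184,236). The side view shows the same layout, with the red lid at (366,207), pad at (295,255) and tray at (440,198).

```bash
cat > h.py <<'E'
import numpy as np,cv2
def foc(f): return 200/np.tan(np.radians(f["vfov"])/2)
def cast(f,uv,z):
    uv=np.atleast_2d(uv).astype(float);E=f["extrinsics"]
    d=np.c_[(uv[:,0]-f["cx"])/foc(f),(uv[:,1]-f["cy"])/foc(f),np.ones(len(uv))]@E[:3,:3].T
    return E[:3,3]+d*((z-E[2,3])/d[:,2])[:,None]
def blob(m,near):
    n,l,s,c=cv2.connectedComponentsWithStats(m.astype(np.uint8))
    i=[i for i in range(1,n) if s[i,4]>15]
    i=min(i,key=lambda i:np.hypot(*(c[i]-near)))
    return l==i,c[i],s[i]
E
python3 - <<'E'
from plant import bot
from h import *
C=[]
pts={"top":dict(jar=(376,227),pad=(278,236),tray=(466,246)),"side":dict(jar=(366,206),pad=(295,255),tray=(436,202))}
for n in("top","side"):
    f=bot.grab_frame(n);p=f["pixels"];h=cv2.cvtColor(p,cv2.COLOR_RGB2HSV).astype(int)
    H,S,V=h[...,0],h[...,1],h[...,2]
    red=((H<9)|(H>172))&(S>150)&(V>90)
    m,c,s=blob(red,pts[n]["jar"]);print(n,"lid",c,s,cast(f,c,96).round(1),cast(f,c,88).round(1))
    blue=(H>100)&(H<125)&(S>130)
    m,c,s=blob(blue,pts[n]["pad"])
    print("blue",c,s)
    grey=(S<70)&(V>90)
    m,c,s=blob(grey,pts[n]["pad"]);print("pad",c,s,cast(f,c,32.5).round(1))
    m,c,s=blob((S<50)&(V>110),pts[n]["tray"])
    q=cv2.minAreaRect(np.argwhere(m)[:,::-1].astype(np.float32));b=cv2.boxPoints(q);print("plate",c,s,q,cast(f,b,10).round(1).tolist())
    for k in("tray","pad","jar"):
        u,v=pts[n][k];C.append(cv2.resize(p[v-32:v+32,u-32:u+40],None,fx=3.6,fy=3.6,interpolation=cv2.INTER_CUBIC))
cv2.imwrite("pics/crops.png",np.vstack([np.hstack(C[:3]),np.hstack(C[3:])])[:,:,::-1])
E
```

```text
top lid [375.58522727 227.57954545] [367 217  20  21 176] [[509.1 -43.7  96. ]] [[509.3 -44.6  88. ]]
blue [279.36296296 233.51555556] [260 211  36  44 675]
pad [276.35774648 236.14366197] [266 226  22  21 355] [[491.2 187.3  32.5]]
plate [464.6640625 247.5234375] [442 216  45  58 384] ((470.5325927734375, 244.4091339111328), (45.877201080322266, 45.684139251708984), 19.746837615966797) [[437.3, -211.5, 10.0], [541.8, -253.2, 10.0], [503.5, -357.1, 10.0], [400.1, -314.4, 10.0]]
side lid [365.49180328 206.64754098] [358 200  16  13 122] [[505.3 -42.4  96. ]] [[508.9 -45.2  88. ]]
blue [294.16527197 257.07949791] [279 237  32  36 478]
pad [294.04979253 253.65560166] [285 246  19  17 241] [[489.7 187.5  32.5]]
plate [435.71275168 203.26845638] [418 186  42  32 745] ((438.5662841796875, 200.46095275878906), (31.683359146118164, 39.320396423339844), 86.05481719970703) [[537.1, -253.1, 10.0], [492.1, -367.9, 10.0], [396.5, -310.4, 10.0], [440.2, -200.2, 10.0]]
```

View pics/crops.png

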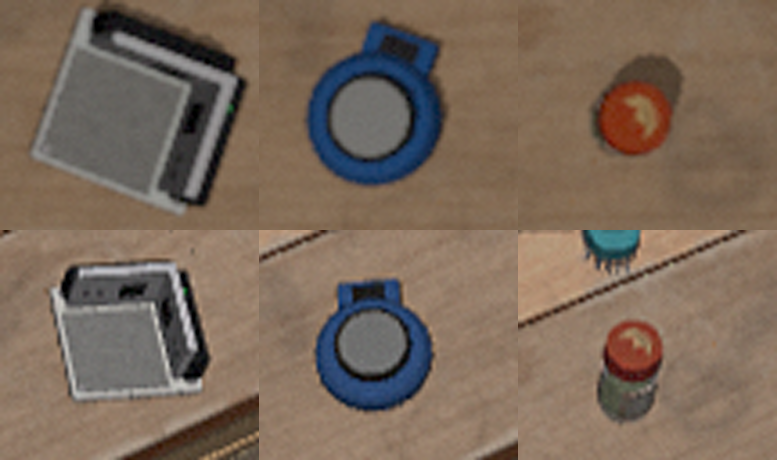

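The crops show clear tray corners (near-left (443,257), far-left (457,216) and near-right (485,273) in the top frame), a round pad, and the lid free on all sides. Estimates: jar (508.5,-44.3), pad (490.5,187.4), tray centre (470.7,-284.1) with yaw -110°. I'll lift first.

The manual's scale: shifts go in shares of 50 mm and turns go in shares of pi rad. Converting my numbers, -30 mm is -0.6.

```bash
python3 jog.py '{"steps": [[0, 0, -0.6, 0, 85], [0, 0, -0.6, 0, 85], [0, 0, -0.6, 0, 85], [0, 0, -0.6, 0, 85], [0, 0, 0, 0, 85]]}' && python3 jog.py '{"steps": [[0.46, -0.44, 0, 0, 85], [0.46, -0.44, 0, 0, 85], [0.46, -0.44, 0, 0, 85], [0.46, -0.44, 0, 0, 85], [0.46, -0.44, 0, 0, 85], [0.46, -0.44, 0, 0, 85], [0.46, -0.44, 0, 0, 85], [0.46, -0.44, 0, 0, 85], [0.46, -0.44, 0, 0, 85], [0.46, -0.44, 0, 0, 85], [0, 0, 0, 0, 85]]}'
```

```text
clock: 0.7
eef_pos: [214.2, -615.3, 367.6]
eef_rot: [[0.944, 0.329, 0.003], [0.329, -0.944, -0.008], [0.0, 0.008, -1.0]]
force: [-0.2, 0.1, -0.5]
finger_gap: 85.3
grasp_force: 0.0
clock: 1.8
eef_pos: [361.3, -325.8, 362.1]
eef_rot: [[0.942, 0.336, 0.001], [0.336, -0.942, 0.001], [0.001, -0.001, -1.0]]
force: [0.3, -0.1, 0.5]
finger_gap: 85.1
grasp_force: 0.0
```

Scaled: 23 mm is 0.46, -22 mm is -0.44, -0.1 rad is -0.0318.

```bash
python3 jog.py '{"steps": [[0.46, -0.44, 0, 0, 85], [0.46, -0.44, 0, 0, 85], [0.46, -0.44, 0, 0, 85], [0.46, -0.44, 0, 0, 85], [0.46, -0.44, 0, 0, 85], [0.46, -0.44, 0, 0, 85], [0.46, -0.44, 0, 0, 85], [0.46, -0.44, 0, 0, 85], [0.46, -0.44, 0, 0, 85], [0.46, -0.44, 0, -0.0318, 85], [0, 0, 0, 0, 85], [0, 0, 0, 0, 85]]}'
cat > to.py <<'E'
import sys
from plant import bot
from h import *
# distance in tool axes to a world point, turn to bring tool y to given world angle
s=bot.sense();R=np.array(s["eef_rot"]);t=np.array([float(a) for a in sys.argv[1:4]])
print("move",(R.T@(t-s["eef_pos"])).round(1),"turn",round(np.radians(np.degrees(np.arctan2(R[1,1],R[0,1]))+65),3))
E
python3 to.py 508.5 -44.3 200
python3 - <<'E'
from plant import bot
from h import *
f=bot.grab_frame("wrist");p=f["pixels"];cv2.imwrite("pics/w1.png",p[:,:,::-1])
h=cv2.cvtColor(p,cv2.COLOR_RGB2HSV).astype(int);H,S,V=h[...,0],h[...,1],h[...,2]
red=((H<9)|(H>172))&(S>150)&(V>80)
n,l,s,c=cv2.connectedComponentsWithStats(red.astype(np.uint8))
for i in range(1,n):
    if s[i,4]>100: print(s[i],c[i],cast(f,c[i],96).round(1))
E
```

```text
clock: 3.0
eef_pos: [503.3, -47.4, 361.6]
eef_rot: [[0.907, 0.422, -0.001], [0.422, -0.907, -0.0], [-0.001, -0.0, -1.0]]
force: [-1.2, -0.2, -0.8]
finger_gap: 85.5
grasp_force: 0.0
move [  6.2  -0.6 161.6] turn -0.001
[592   8  18  21 122] [600.1557377   17.93442623] [[ 819.9 -276.7   96. ]]
[369  23  41  47 705] [388.84680851  46.27234043] [[683.9 -57.   96. ]]
[306 149  31  32 600] [319.99666667 164.035     ] [[512.1 -40.9  96. ]]
```

View pics/w1.png

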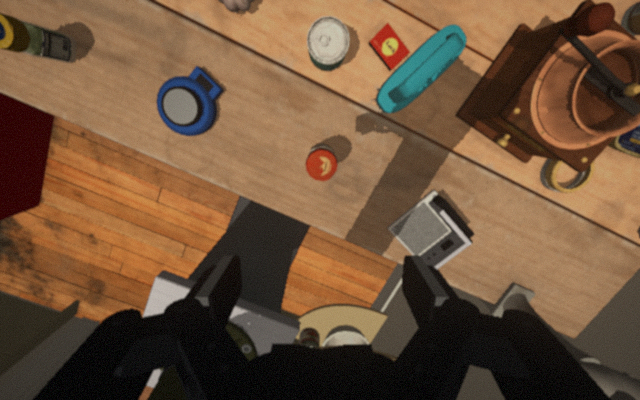

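The wrist view shows the red lid at (321,164), pad at (181,106) and tray at (420,228). Nothing is near the lid.

Scaled: 40 mm is 0.8, 20 mm is 0.4.

```bash
python3 jog.py '{"steps": [[0.04, -0.02, 0.8, 0, 85], [0.04, -0.02, 0.8, 0, 85], [0.04, -0.02, 0.8, 0, 85], [0, 0, 0.4, 0, 85], [0, 0, 0, 0, 85], [0, 0, 0, 0, 85]]}'
python3 - <<'E'
from plant import bot
from h import *
f=bot.grab_frame("wrist");p=f["pixels"];cv2.imwrite("pics/w2.png",p[:,:,::-1])
h=cv2.cvtColor(p,cv2.COLOR_RGB2HSV).astype(int);H,S,V=h[...,0],h[...,1],h[...,2]
red=((H<10)|(H>172))&(S>130)&(V>60)
m,c,s=blob(red,(320,150));print(s,c,cast(f,c,96).round(1)); print(f["extrinsics"].round(2))
E
python3 to.py 509.5 -43 80
```

```text
clock: 3.65
eef_pos: [507.6, -43.3, 222.8]
eef_rot: [[0.908, 0.419, 0.0], [0.419, -0.908, -0.0], [-0.0, 0.0, -1.0]]
force: [0.4, -0.1, 0.4]
finger_gap: 85.2
grasp_force: 0.0
[ 300  170   47   49 1449] [321.3547274  193.84610076] [[513.1 -40.8  96. ]]
[[ 4.2000e-01 -8.6000e-01 -2.8000e-01  5.7912e+02]
 [-9.1000e-01 -4.0000e-01 -1.3000e-01 -1.0580e+01]
 [-0.0000e+00  3.0000e-01 -9.5000e-01  3.5397e+02]
 [ 0.0000e+00  0.0000e+00  0.0000e+00  1.0000e+00]]
move [  0.9   0.2 143.7] turn -0.003
```

View pics/w2.png

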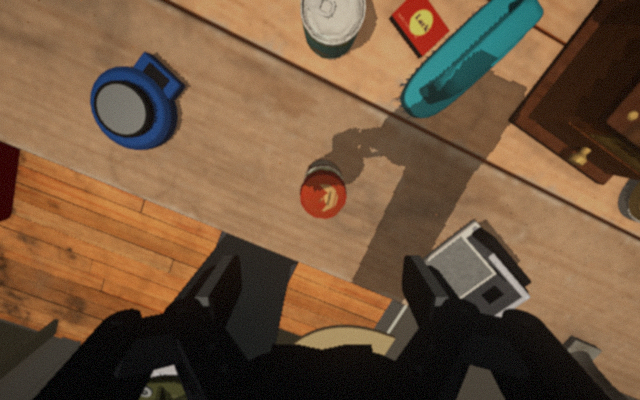

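The lid is at (321,195), centred between the fingers. I'll descend to TCP z≈80 and grip.

Scaled: 30 mm is 0.6, 25 mm is 0.5.

```bash
python3 jog.py '{"steps": [[0.02, 0, 0.6, 0, 85], [0.02, 0, 0.6, 0, 85], [0.02, 0, 0.6, 0, 85], [0, 0, 0.5, 0, 85], [0, 0, 0.3, 0, 85], [0, 0, 0.24, 0, 85], [0, 0, 0, 0, 85], [0, 0, 0, 0, 85]]}' && python3 jog.py '{"steps": [[0, 0, 0, 0, 30], [0, 0, 0, 0, 30], [0, 0, 0, 0, 30], [0, 0, 0, 0, 30], [0, 0, 0, 0, 30], [0, 0, 0, 0, 30], [0, 0, 0, 0, 30], [0, 0, 0, 0, 30]]}' 60
```

```text
clock: 4.5
eef_pos: [511.2, -40.8, 81.3]
eef_rot: [[0.907, 0.421, 0.002], [0.421, -0.907, -0.0], [0.001, 0.001, -1.0]]
force: [-0.3, 0.1, 0.0]
finger_gap: 85.5
grasp_force: 0.0
clock: 5.3
eef_pos: [511.2, -40.9, 81.4]
eef_rot: [[0.907, 0.421, 0.002], [0.421, -0.907, -0.001], [0.001, 0.001, -1.0]]
force: [-0.2, 0.3, 6.4]
finger_gap: 43.7
grasp_force: 60.6
```

```bash
python3 jog.py '{"steps": [[0, 0, -0.3, 0, 30], [0, 0, -0.5, 0, 30], [0, 0, -0.5, 0, 30], [0, 0, -0.3, 0, 30], [0, 0, 0, 0, 30], [0, 0, 0, 0, 30], [0, 0, 0, 0, 30]]}'
python3 - <<'E'
from plant import bot
from h import *
C=[]
for n,(u,v) in (("side",(360,200)),("wrist",(320,230)),("top",(376,227))):
    f=bot.grab_frame(n);p=f["pixels"];w,hh=(150,110) if n=="wrist" else (60,44)
    C.append(cv2.resize(p[v-hh:v+hh,u-w:u+w],(390,286)))
    if n=="wrist":
        E=f["extrinsics"];c=bot.sense();g=f
        for k,(uv,z) in dict(pad=((123,109),32.5)).items(): pass
C.append(C[0]*0)
cv2.imwrite("pics/g1.png",np.vstack([np.hstack(C[:2]),np.hstack(C[2:])])[:,:,::-1])
E
python3 to.py 491 187.5 161
```

```text
clock: 6.0
eef_pos: [509.3, -40.7, 159.0]
eef_rot: [[0.907, 0.421, -0.002], [0.421, -0.907, 0.0], [-0.002, -0.001, -1.0]]
force: [-0.2, -0.0, -1.2]
finger_gap: 44.0
grasp_force: 61.2
move [  79.2 -214.7   -1.7] turn -0.001
```

View pics/g1.png

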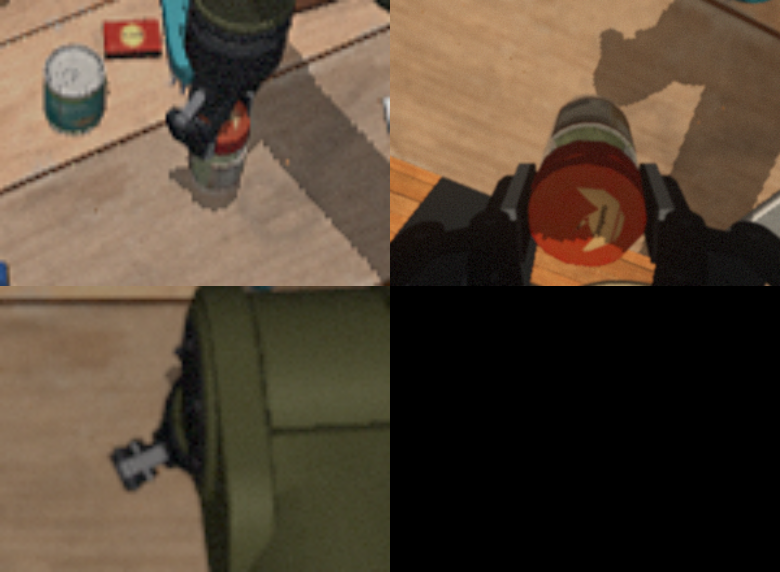

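The jar is held upright by the lid (wrist crop: lid centre near frame (321,283)) and lifted clear. Next I'll move over the stamper, stopping slightly short to re-measure the pad.

Scaled: -21 mm is -0.42, 8 mm is 0.16.

```bash
python3 jog.py '{"steps": [[0.16, -0.42, 0, 0, 30], [0.16, -0.42, 0, 0, 30], [0.16, -0.42, 0, 0, 30], [0.16, -0.42, 0, 0, 30], [0.16, -0.42, 0, 0, 30], [0.16, -0.42, 0, 0, 30], [0.16, -0.42, 0, 0, 30], [0.16, -0.42, 0, 0, 30], [0, 0, 0, 0, 30], [0, 0, 0, 0, 30], [0, 0, 0, 0, 30]]}'
python3 - <<'E'
from plant import bot
from h import *
s=bot.sense();T=np.array(s["eef_pos"]);R=np.array(s["eef_rot"])
f=bot.grab_frame("wrist");p=f["pixels"];cv2.imwrite("pics/w3.png",p[:,:,::-1])
print("lidtop in tool",((cast(f,(320.8,283),T[2]+14.6)-T)@R).round(1))
h=cv2.cvtColor(p,cv2.COLOR_RGB2HSV).astype(int);H,S,V=h[...,0],h[...,1],h[...,2]
m,c,st=blob((H>100)&(H<125)&(S>120)&(V>40),(260,180));print("blue",c,st)
for n in("top","side"):
    f=bot.grab_frame(n)
E
python3 to.py 491 187.5 161
```

```text
clock: 7.25
eef_pos: [497.6, 137.4, 159.8]
eef_rot: [[0.908, 0.42, -0.001], [0.42, -0.908, -0.001], [-0.001, 0.0, -1.0]]
force: [0.1, -0.4, -1.3]
finger_gap: 43.7
grasp_force: 61.4
lidtop in tool [[  1.4  -0.2 -14.6]]
blue [278.88107153 165.15808066] [ 228  118  102  102 3397]
move [ 14.8 -48.2  -0.9] turn -0.003
```

View pics/w3.png

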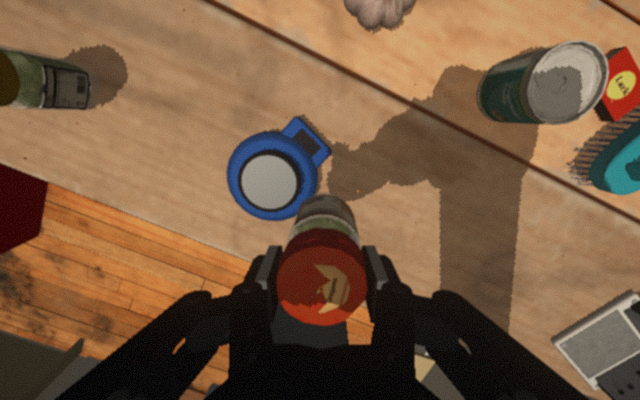

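The wrist view shows the pad at (269,182), fully visible, with the jar held straight and its lid at (321,283).

```bash
python3 - <<'E'
from plant import bot
from h import *
s=bot.sense();T=np.array(s["eef_pos"]);R=np.array(s["eef_rot"])
f=bot.grab_frame("wrist");p=f["pixels"]
h=cv2.cvtColor(p,cv2.COLOR_RGB2HSV).astype(int);S,V=h[...,1],h[...,2]
m,c,st=blob((S<60)&(V>100),(269,182));P=cast(f,c,32.5)[0];print(c,st,P.round(1),((P-T)@R).round(1))
# tray plate from wrist: refine
m,c,st=blob((S<60)&(V>90),(605,345));print(c,st)
E
```

```text
[268.51412429 181.76662321] [ 241  155   55   54 2301] [492.8 190.3  32.5] [ 17.7 -50.  127.6]
[601.74940954 341.47496457] [ 552  293   88   97 4234]
```

Scaled: -17 mm is -0.34, -16 mm is -0.32.

```bash
python3 jog.py '{"steps": [[0.1, -0.32, 0, 0, 30], [0.1, -0.32, 0, 0, 30], [0.1, -0.34, 0, 0, 30], [0, 0, 0.3, 0, 30], [0, 0, 0.3, 0, 30], [0, 0, 0.2, 0, 30], [0, 0, 0, 0, 30], [0, 0, 0, 0, 30]]}' && python3 jog.py '{"steps": [[0, 0, 0.06, 0, 30], [0, 0, 0.04, 0, 30], [0, 0, 0.04, 0, 30], [0, 0, 0.04, 0, 30], [0, 0, 0.04, 0, 30], [0, 0, 0, 0, 30], [0, 0, 0, 0, 30]]}'
```

```text
clock: 8.25
eef_pos: [490.5, 188.5, 119.7]
eef_rot: [[0.907, 0.42, -0.001], [0.42, -0.907, -0.0], [-0.001, -0.0, -1.0]]
force: [-0.5, -0.7, -1.8]
finger_gap: 43.6
grasp_force: 61.4
clock: 8.95
eef_pos: [491.0, 189.4, 109.7]
eef_rot: [[0.907, 0.421, 0.001], [0.421, -0.907, -0.0], [0.001, 0.0, -1.0]]
force: [-0.3, -0.5, 3.3]
finger_gap: 43.7
grasp_force: 61.6
```

Scaled: 2 mm is 0.04, 1 mm is 0.02.

```bash
python3 jog.py '{"steps": [[0, 0, 0.04, 0, 30], [0, 0, 0.04, 0, 30], [0, 0, 0.02, 0, 30], [0, 0, 0, 0, 30], [0, 0, 0, 0, 30]]}' && python3 jog.py '{"steps": [[0, 0, 0.02, 0, 30], [0, 0, 0.02, 0, 30], [0, 0, 0, 0, 30], [0, 0, 0, 0, 30]]}'
```

```text
clock: 9.45
eef_pos: [491.5, 189.7, 105.7]
eef_rot: [[0.907, 0.421, 0.002], [0.421, -0.907, -0.0], [0.002, 0.001, -1.0]]
force: [-1.0, -2.4, 12.0]
finger_gap: 43.8
grasp_force: 63.0
clock: 9.85
eef_pos: [492.3, 190.1, 105.6]
eef_rot: [[0.907, 0.421, 0.004], [0.421, -0.907, -0.0], [0.003, 0.002, -1.0]]
force: [-4.2, -3.1, 24.0]
finger_gap: 43.9
grasp_force: 63.9
```

Scaled: -25 mm is -0.5, -20 mm is -0.4.

```bash
python3 jog.py '{"steps": [[0, 0, 0, 0, 30], [0, 0, 0, 0, 30], [0, 0, 0, 0, 30], [0, 0, 0, 0, 30], [0, 0, 0, 0, 30], [0, 0, 0, 0, 30], [0, 0, 0, 0, 30], [0, 0, 0, 0, 30]]}' && python3 jog.py '{"steps": [[0, 0, -0.08, 0, 30], [0, 0, -0.2, 0, 30], [0, 0, -0.4, 0, 30], [0, 0, -0.5, 0, 30], [0, 0, -0.5, 0, 30], [0, 0, -0.2, 0, 30], [0, 0, 0, 0, 30], [0, 0, 0, 0, 30]]}'
python3 - <<'E'
from plant import bot
from h import *
f=bot.grab_frame("wrist");cv2.imwrite("pics/w4.png",f["pixels"][:,:,::-1])
E
python3 to.py 465 -273 198
```

```text
clock: 10.65
eef_pos: [492.3, 190.1, 105.5]
eef_rot: [[0.907, 0.421, 0.004], [0.421, -0.907, -0.0], [0.003, 0.002, -1.0]]
force: [-4.2, -2.7, 23.3]
finger_gap: 43.8
grasp_force: 63.9
clock: 11.45
eef_pos: [489.9, 189.0, 195.0]
eef_rot: [[0.907, 0.421, -0.002], [0.421, -0.907, -0.001], [-0.002, -0.0, -1.0]]
force: [0.2, 0.2, -1.6]
finger_gap: 43.7
grasp_force: 61.5
move [-217.   408.5   -2.9] turn -0.002
```

View pics/w4.png

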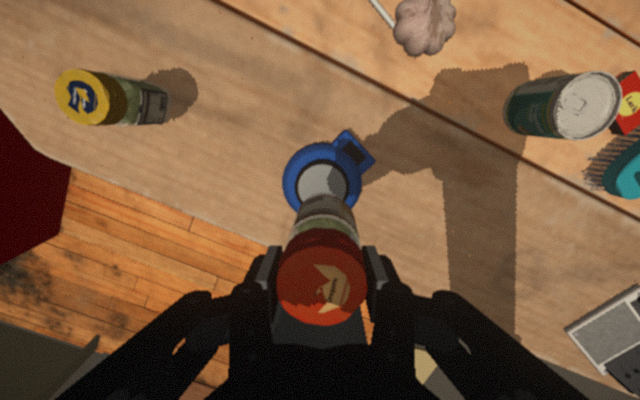

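The view shows the pad sprung back up at (322,182) and the jar still straight in the grip with its lid at (321,283). I'll carry it to the tray.

Scaled: 25 mm is 0.5, -13 mm is -0.26.

```bash
python3 jog.py '{"steps": [[-0.26, 0.5, 0, 0, 30], [-0.26, 0.5, 0, 0, 30], [-0.26, 0.5, 0, 0, 30], [-0.26, 0.5, 0, 0, 30], [-0.26, 0.5, 0, 0, 30], [-0.26, 0.5, 0, 0, 30], [-0.26, 0.5, 0, 0, 30], [-0.26, 0.5, 0, 0, 30], [-0.26, 0.5, 0, 0, 30], [-0.26, 0.5, 0, 0, 30], [-0.26, 0.5, 0, 0, 30], [-0.26, 0.5, 0, 0, 30]]}' && python3 jog.py '{"steps": [[-0.26, 0.5, 0, 0, 30], [-0.26, 0.5, 0, 0, 30], [-0.26, 0.5, 0, 0, 30], [0, 0, 0, 0, 30], [0, 0, 0, 0, 30], [0, 0, 0, 0, 30]]}'
python3 - <<'E'
from plant import bot
from h import *
f=bot.grab_frame("wrist");cv2.imwrite("pics/w5.png",f["pixels"][:,:,::-1])
E
python3 to.py 467 -276 91.4
```

```text
clock: 12.7
eef_pos: [474.4, -149.3, 194.6]
eef_rot: [[0.907, 0.421, -0.003], [0.421, -0.907, 0.001], [-0.002, -0.002, -1.0]]
force: [0.5, -0.2, -1.1]
finger_gap: 43.7
grasp_force: 61.5
clock: 13.3
eef_pos: [471.5, -231.4, 195.3]
eef_rot: [[0.906, 0.423, -0.001], [0.423, -0.906, 0.001], [-0.001, -0.002, -1.0]]
force: [-0.2, 0.0, -0.9]
finger_gap: 43.9
grasp_force: 61.5
move [-23.1  38.6 104.2] turn 0.0
```

View pics/w5.png

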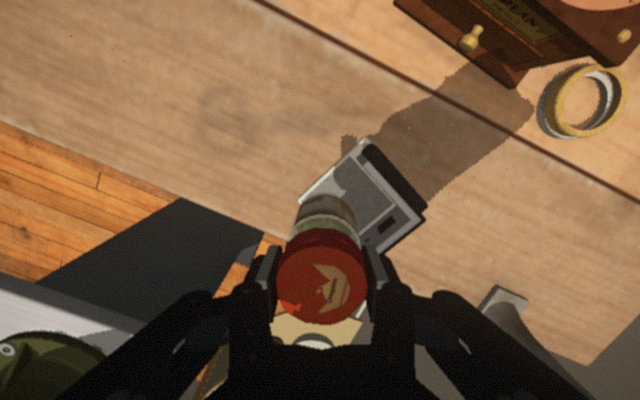

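The wrist view shows the plate's far-left corner at about (361,139), its near-left corner at about (300,205), and the outer housing corner at (427,208). I'll check these against the tray estimate.

```bash
python3 - <<'E'
from plant import bot
from h import *
f=bot.grab_frame("wrist")
print(cast(f,[(361,139),(300,205)],10).round(1).tolist(), cast(f,[(427,208)],44).round(1).tolist())
a=np.radians(-110);R=np.array([[np.cos(a),-np.sin(a)],[np.sin(a),np.cos(a)]])
for q in((-55,55),(-55,-55),(55,55)):print((R@q+[470.7,-284.1]).round(1))
E
```

```text
[[537.6, -248.6, 10.0], [438.7, -218.3, 10.0]] [[504.1, -340.0, 44.0]]
[ 541.2 -251.2]
[ 437.8 -213.6]
[ 503.6 -354.6]
```

Scaled: 13 mm is 0.26, -8 mm is -0.16.

```bash
python3 jog.py '{"steps": [[-0.16, 0.26, 0, 0, 30], [-0.16, 0.26, 0, 0, 30], [-0.14, 0.26, 0, 0, 30], [0, 0, 0, 0, 30], [0, 0, 0, 0, 30]]}' && python3 to.py 467 -276 91.4
```

```text
clock: 13.9
eef_pos: [467.0, -278.5, 196.1]
eef_rot: [[0.908, 0.42, -0.0], [0.42, -0.908, 0.001], [0.0, -0.001, -1.0]]
force: [0.6, 0.3, -1.1]
finger_gap: 43.7
grasp_force: 61.5
move [  1.   -2.2 104.7] turn -0.003
```

Scaled: 25 mm is 0.5, 15 mm is 0.3.

```bash
python3 jog.py '{"steps": [[0, 0, 0.5, 0, 30], [0, 0, 0.5, 0, 30], [0, 0, 0.5, 0, 30], [0, 0, 0.3, 0, 30], [0, 0, 0.2, 0, 30], [0, 0, 0, 0, 30], [0, 0, 0, 0, 30]]}' && python3 jog.py '{"steps": [[0, 0, 0.04, 0, 30], [0, 0, 0.02, 0, 30], [0, 0, 0.02, 0, 30], [0, 0, 0, 0, 30], [0, 0, 0, 0, 30]]}'
```

```text
clock: 14.6
eef_pos: [467.9, -278.1, 97.1]
eef_rot: [[0.907, 0.421, 0.001], [0.421, -0.907, -0.001], [0.001, 0.001, -1.0]]
force: [-0.5, 0.6, -0.3]
finger_gap: 43.4
grasp_force: 61.5
clock: 15.1
eef_pos: [467.3, -277.9, 92.4]
eef_rot: [[0.907, 0.421, 0.0], [0.421, -0.907, -0.0], [0.0, 0.0, -1.0]]
force: [0.2, -0.6, -0.9]
finger_gap: 43.8
grasp_force: 61.5
```

Scaled: 1 mm is 0.02, 0.5 mm is 0.01.

```bash
python3 jog.py '{"steps": [[0, 0, 0.02, 0, 30], [0, 0, 0.01, 0, 30], [0, 0, 0, 0, 30], [0, 0, 0, 0, 30]]}' | sed -n '2p;4p' && python3 jog.py '{"steps": [[0, 0.06, 0, 0, 30], [0, 0.06, 0, 0, 30], [0, 0.06, 0, 0, 30], [0, 0.06, 0, 0, 30], [0, 0, 0, 0, 30], [0, 0, 0, 0, 30]]}'
```

```text
eef_pos: [467.6, -278.0, 91.4]
force: [-0.1, 0.1, 4.7]
clock: 16.1
eef_pos: [472.2, -286.5, 91.2]
eef_rot: [[0.907, 0.422, -0.002], [0.422, -0.907, 0.003], [-0.0, -0.004, -1.0]]
force: [-2.0, 3.9, 7.8]
finger_gap: 43.5
grasp_force: 62.4
```

Scaled: 2 mm is 0.04.

```bash
python3 jog.py '{"steps": [[0, 0.04, 0, 0, 30], [0, 0.04, 0, 0, 30], [0, 0.04, 0, 0, 30], [0, 0, 0, 0, 30], [0, 0, 0, 0, 30]]}' | sed -n '2p;4p'; python3 jog.py '{"steps": [[0, 0.02, 0, 0, 30], [0, 0.02, 0, 0, 30], [0, 0.02, 0, 0, 30], [0, 0, 0, 0, 30], [0, 0, 0, 0, 30]]}'| sed -n '2,4p'
```

```text
eef_pos: [474.1, -289.9, 91.1]
force: [-5.0, 8.7, 11.4]
eef_pos: [474.6, -290.4, 91.0]
eef_rot: [[0.906, 0.423, -0.007], [0.423, -0.906, 0.01], [-0.002, -0.012, -1.0]]
force: [-7.5, 12.9, 16.0]
```

Scaled: -1 mm is -0.02.

```bash
cat > st.py <<'E'
from plant import bot
from h import *
s=bot.sense();a=np.radians(-110);X=np.array([np.cos(a),np.sin(a)]);Y=np.array([-X[1],X[0]])
T=np.array(s["eef_pos"]);R=np.array(s["eef_rot"]);F=np.array(s["force"]);c=T+R@[1.4,0,0]
r=c[:2]-[470.7,-284.1]
print("jar tray xy",(r@X).round(2),(r@Y).round(2),"F tray",(F[:2]@X).round(1),(F[:2]@Y).round(1),"Fz",F[2].round(1),"z",T[2].round(1),"toolz",R[:2,2].round(3),"M",np.round(s["moment"],2),"grip",round(s["grasp_force"],1),s["clock"])
E
python3 st.py
python3 jog.py '{"steps": [[0, 0, -0.02, 0, 30], [0, 0, 0, 0, 30], [0, 0, 0, 0, 30]]}'>/dev/null; python3 st.py
python3 jog.py '{"steps": [[-0.02, 0.02, 0, 0, 30], [-0.02, 0.02, 0, 0, 30], [0, 0, 0, 0, 30], [0, 0, 0, 0, 30]]}'>/dev/null; python3 st.py
python3 jog.py '{"steps": [[0.02, 0.02, 0, 0, 30], [0.02, 0.02, 0, 0, 30], [0, 0, 0, 0, 30], [0, 0, 0, 0, 30]]}'>/dev/null; python3 st.py
```

```text
jar tray xy 3.65 6.79 F tray -9.6 -11.5 Fz 16.0 z 91.0 toolz [-0.007  0.01 ] M [ 3.97  2.12 -0.06] grip 63.1 17.1
jar tray xy 3.61 6.67 F tray -9.1 -9.6 Fz 10.3 z 91.0 toolz [-0.007  0.01 ] M [ 3.59  1.59 -0.11] grip 62.4 17.4
jar tray xy 3.93 6.79 F tray -13.2 -9.9 Fz 11.4 z 91.0 toolz [-0.006  0.013] M [ 4.43  1.45 -0.29] grip 62.8 17.8
jar tray xy 3.95 7.46 F tray -14.3 -15.2 Fz 17.5 z 91.0 toolz [-0.011  0.015] M [ 5.08  2.63 -0.16] grip 63.3 18.2
```

Scaled: -2 mm is -0.04.

```bash
python3 jog.py '{"steps": [[0, 0, -0.04, 0, 30], [0, 0, 0, 0, 30], [0, 0, 0, 0, 30]]}'>/dev/null; python3 st.py
python3 jog.py '{"steps": [[0, 0, -0.02, 0, 30], [0, 0, 0, 0, 30], [0, 0, 0, 0, 30]]}'>/dev/null; python3 st.py
python3 - <<'E'
from plant import bot
from h import *
C=[]
for n,(u,v),w in (("side",(440,190),40),("wrist",(330,230),110)):
    p=bot.grab_frame(n)["pixels"];C.append(cv2.resize(p[v-w:v+w,u-w:u+w],(390,390),interpolation=cv2.INTER_CUBIC))
cv2.imwrite("pics/n1.png",np.hstack(C)[:,:,::-1])
E
```

```text
jar tray xy 4.3 8.79 F tray -13.4 -7.3 Fz 3.0 z 91.3 toolz [-0.007  0.014] M [ 3.81  0.8  -0.3 ] grip 62.8 18.5
jar tray xy 4.4 8.68 F tray -11.9 -6.7 Fz -2.6 z 91.4 toolz [-0.007  0.014] M [ 3.55  0.46 -0.23] grip 62.3 18.8
```

View pics/n1.png

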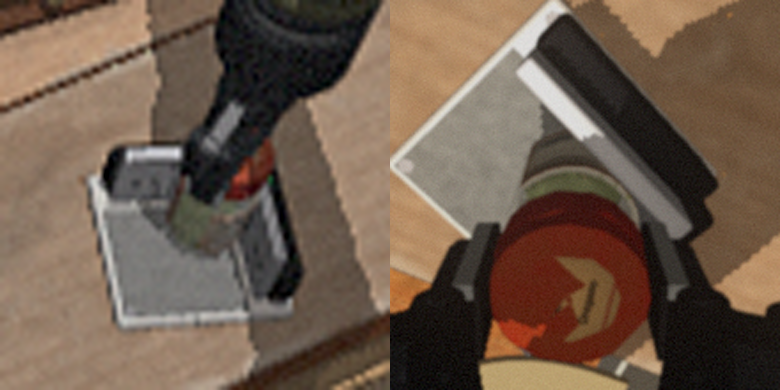

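Both views show the jar standing in the corner, with the glass at fence_y (wrist crop about (645,215)) and next to fence_x (side crop about (238,240)). With the plate load relieved, I'll push into each fence in turn to rule out friction.

Scaled: 1 mm is 0.02.

```bash
python3 jog.py '{"steps": [[0.02, 0.02, 0, 0, 30], [0.02, 0.02, 0, 0, 30], [0.02, 0.02, 0, 0, 30], [0, 0, 0, 0, 30], [0, 0, 0, 0, 30]]}'>/dev/null; python3 st.py
python3 jog.py '{"steps": [[-0.02, 0.02, 0, 0, 30], [-0.02, 0.02, 0, 0, 30], [-0.02, 0.02, 0, 0, 30], [0, 0, 0, 0, 30], [0, 0, 0, 0, 30]]}'>/dev/null; python3 st.py
```

```text
jar tray xy 4.18 9.74 F tray -12.5 -13.4 Fz 4.5 z 91.3 toolz [-0.014  0.017] M [ 4.52  2.26 -0.19] grip 63.1 19.4
jar tray xy 4.51 9.81 F tray -19.8 -16.6 Fz 6.7 z 91.3 toolz [-0.013  0.021] M [ 5.87  2.   -0.33] grip 63.3 19.9
```

```bash
python3 - <<'E'
from plant import bot
from h import *
f=bot.grab_frame("wrist");cv2.imwrite("pics/w6.png",f["pixels"][:,:,::-1])
for n in("w3","w5","w6"):
    p=cv2.imread(f"pics/{n}.png")[:,:,::-1];h=cv2.cvtColor(np.ascontiguousarray(p),cv2.COLOR_RGB2HSV).astype(int);H,S,V=h[...,0],h[...,1],h[...,2]
    m,c,s=blob(((H<10)|(H>172))&(S>110)&(V>35),(320,275));print(n,c.round(1),s)
    print([tuple(p[v,322]) and (v,int(H[v,322]),int(S[v,322]),int(V[v,322])) for v in range(180,250,3)])
E
python3 st.py
```

```text
w3 [319.  275.7] [ 275  228   93   99 6144]
[(180, 15, 112, 164), (183, 15, 115, 173), (186, 14, 116, 165), (189, 13, 113, 172), (192, 15, 101, 149), (195, 15, 98, 81), (198, 15, 51, 60), (201, 15, 70, 87), (204, 14, 68, 82), (207, 20, 71, 72), (210, 15, 91, 56), (213, 17, 125, 55), (216, 18, 61, 112), (219, 31, 84, 82), (222, 30, 86, 80), (225, 26, 98, 83), (228, 11, 131, 64), (231, 5, 181, 62), (234, 2, 163, 61), (237, 0, 171, 58), (240, 7, 196, 56), (243, 4, 195, 55), (246, 4, 201, 85), (249, 5, 214, 99)]
w5 [319.2 274.5] [ 275  228   93   96 5986]
[(180, 24, 19, 200), (183, 19, 45, 152), (186, 18, 39, 149), (189, 19, 37, 145), (192, 22, 38, 127), (195, 14, 77, 86), (198, 19, 59, 69), (201, 18, 68, 83), (204, 18, 74, 79), (207, 11, 76, 84), (210, 15, 98, 57), (213, 13, 126, 71), (216, 21, 63, 121), (219, 29, 93, 90), (222, 29, 87, 88), (225, 26, 92, 86), (228, 14, 140, 71), (231, 4, 197, 62), (234, 5, 176, 61), (237, 3, 193, 58), (240, 6, 200, 60), (243, 5, 232, 56), (246, 5, 206, 88), (249, 6, 209, 105)]
w6 [318.8 274.8] [ 275  228   93   97 6020]
[(180, 15, 13, 189), (183, 39, 8, 219), (186, 24, 6, 221), (189, 60, 1, 222), (192, 60, 1, 219), (195, 21, 18, 194), (198, 19, 52, 84), (201, 20, 56, 91), (204, 21, 59, 82), (207, 18, 81, 72), (210, 16, 60, 55), (213, 12, 88, 81), (216, 21, 52, 118), (219, 28, 96, 88), (222, 26, 79, 90), (225, 29, 96, 85), (228, 14, 134, 63), (231, 3, 183, 60), (234, 3, 170, 60), (237, 3, 155, 64), (240, 2, 185, 55), (243, 3, 177, 62), (246, 2, 195, 85), (249, 5, 201, 99)]
jar tray xy 4.48 9.8 F tray -19.6 -15.3 Fz 7.5 z 91.3 toolz [-0.013  0.021] M [ 5.89  2.   -0.28] grip 63.3 19.95
```

Scaled: -2 mm is -0.04.

```bash
python3 jog.py '{"steps": [[0, -0.04, 0, 0, 30], [0, -0.04, 0, 0, 30], [0, 0, 0, 0, 30], [0, 0, 0, 0, 30], [0, 0, 0, 0, 30]]}'>/dev/null; python3 st.py
```

```text
jar tray xy 4.22 9.48 F tray -15.8 -7.5 Fz -0.8 z 91.3 toolz [-0.008  0.016] M [ 4.32  0.73 -0.13] grip 62.4 20.45
```

Scaled: 1 mm is 0.02, 0.5 mm is 0.01.

```bash
python3 jog.py '{"steps": [[0.02, 0.02, 0.01, 0, 30], [0.02, 0.02, 0, 0, 30], [0, 0, 0, 0, 30], [0, 0, 0, 0, 30], [0, 0, 0, 0, 30], [0, 0, 0, 0, 30]]}'>/dev/null; python3 st.py
```

```text
jar tray xy 4.31 9.82 F tray -16.8 -16.2 Fz 8.4 z 91.3 toolz [-0.014  0.018] M [ 5.11  2.39 -0.22] grip 63.6 21.05
```

```bash
python3 -c "
from plant import bot
print(bot.hand_in())"
```

```text
the job is handed in; nothing more can be done
None
```

I stamped the red jar (pad held against its stop at about 24 N for over half a second) and handed the job in at 21 s, with the jar still gripped, leaning about 1.3° on the tray plate and pushed into both fences at about 16 N each; the hand-in gave no verdict.

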